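Take the weighed tea ball off the scale in its dish

TASK

The tea ball has been weighed: flip the toggle switch at the front of the kitchen scale over to its other side (off), and only then take the handled dish with the loose steel ball by the wooden grip of its arched handle and lift it straight up clear of the scale. Up there turn it a quarter turn, either way, so that the arch ends up square to the way it stood, keeping the dish level and the ball in its middle all the while. Finish holding the dish still over the scale, about 10 cm above the platform and not let go, with the tin, the salt shaker and the jam jar left where they stand.

Things in the scene. Friction and masses are not known exactly. Their poses are not given: they have to be found in the camera images.
- scale: White kitchen scale, fixed to the worktop. Origin on the worktop under the centre of its round steel weighing platform (diameter 160, top 45 mm above the worktop). The body is 265 x 190 mm, 30 mm high, from x = -170 to +95 mm and y = -95 to +95 mm; -x is its front, facing roughly towards the robot (yaw within 0.3 rad), where a switch block, a small display (at y = -65 mm) and a flat grey disc lie.
- switch (a joint): Toggle lever on a grey block (50 x 70 mm, 25 high) on the scale's front. Hinge along the scale's x, at x = -130 mm, y = 0, 52 mm above the worktop. 0 to 1.0 rad: 1.0 = on, leaning 0.5 rad to the scale's +y (left from the robot); 0 = off, leaning 0.5 rad to -y. Starts on (0.85 to 1.0). No spring: friction keeps it where it is left; about 1 N at the tip moves it.
- switch_tip (a point): Centre of the black ball (diameter 26 mm) at the end of the toggle lever, 60 mm from its hinge, on a 10 mm steel stem: about 105 mm above the worktop at either end and 112 mm when upright.
- dish: Round white shallow dish, diameter 177 mm, 0.3 kg, rim 30 mm high, loose on the middle of the platform. Origin in the middle of its underside, z up. Inside: 10 mm above the underside in the middle, flat to radius 6 mm, rising at 5 degrees to radius 45 mm, then steeper. A fixed 7 mm steel arch spans it along its y axis, which starts along the scale's y within 0.05 rad.
- dish_grip (a point): Centre of the straight wooden grip on top of the dish's arch: 70 mm long along the dish's y, 16 mm thick along its x, 18 mm high, 128 mm above the middle of the dish's underside.
- tea_ball: Steel ball (tea infuser) of diameter 44 mm, 60 g, lying loose in the middle of the dish; it rolls. Origin at its centre, 32 mm above the dish's underside.
- tin: Small food tin, diameter 58, height 72 mm, loose, upright 15 to 19 cm from the scale's centre, to its left or right. Origin at its underside. A bystander.
- salt_shaker: Glass salt shaker, diameter 44, height 90 mm, loose, upright beside the scale. Origin at its underside. A bystander.
- jam_jar: Jam jar with a metal lid, diameter 62, height 102 mm, loose, upright beside the scale. Origin at its underside. A bystander.
Things that resemble listed ones, but are neither listed nor needed, are in the scene too. There is more than one size of the dish; the job needs the larger. Leave any blue or orange look-alike of the tea_ball alone.

How it is judged:
By the outcome, as a careful person would: the job done as asked, in the order asked, and still so for the second after the job is handed in, while the arm keeps its last pose, push and grip.
It also fails if it takes over 51 s, if anything falls off the work surface, if the arm or the gripper's body presses on something with over 40 N, if the wrist force passes 120 N, or if a joint passes its speed limit or range.

ROBOT

A 6-joint arm with a two-finger parallel gripper is mounted at the origin on a cart in front of the work surface, level with it; the furniture and walls round the work are solid. World frame = base frame: x ahead of the robot, y to its left, z up, the work surface at z = 0. Lengths are in m, angles in degrees, forces in N, time in s.
With the tool pointing down it reaches from about 0.275 to 0.75 m from the base axis. Payload 10.2 kg.
Tool frame: the origin (TCP) lies at the very end of the fingers, on their centre line; the grasp point (between the pads) lies 19 mm behind it; z points along the fingers, y is the line along which they close (so a half turn about z gives the same grasp; the last joint's range is limited). The gripper opens to 85 mm and grips with 20 to 120 N. Pads are 22 mm wide; open, the fingers measure 114 mm over their backs; the gripper's body (76 mm by 85 mm) begins 54 mm behind the grasp point. The pads swing forward as they close: fully open they stand 13 mm farther back than shut.
Start: joints at [53.262, 17.928, 85.812, -0, 76.261, -12.8], TCP at [0.213, 0.48, 0.231] pointing down, gripper open.
Joint ranges: [-168.41, 168.41], [-55.51, 124.54], [10.69, 146.95], [-70.63, 250.63], [1, 178], [-165.06, 165.06]. Speed limits (degrees/s): [136.94, 136.94, 172.46, 180, 180, 180].

INTERFACE

Orientations are given as a 3x3 rotation matrix whose columns are the frame's x, y, z axes.
In Python, from cell import telemetry, grab_frame, workorder, finder gives the robot as it stands.
- The arm moves only by the tool servo_tool, never from a script. Its argument "commands" is a list of rows, each an object of numbers: "dx", "dy", "dz": the shift along the tool's x, y, z normalised to -1 to 1, where 1 is 15 cm; "wx", "wy", "wz": the turn, a rotation vector about the tool's x, y, z normalised to -1 to 1, where 1 is 45 degrees; "gripper": the closure, from -1 (fully open) to 1 (shut). In form: [{"dx": .., "dy": .., "dz": .., "wx": .., "wy": .., "wz": .., "gripper": ..}, ...]. A call has 1 to 12 rows; each row is the pose to reach, as a shift and turn from the pose commanded when the call began, along the tool's axes at that moment; what a row does not reach only later rows make up. A row lasts 1/10 s, in which the tool goes at most 50 mm and 8.59 degrees, less where a joint would pass 70% of its speed; a pose out of reach is approached as far as the arm can. A call with a number of a shift or a turn outside -1 to 1 is refused whole. A call with a gripper value outside its range is refused whole. The fingers move at their own pace and stop on an object; the grip force is fixed at half the most. Time passes only in rows, so rows that repeat a pose let the fingers close. It gives the time, the measured TCP pose, the force, the opening and the grip force at its end, in the units of the state.
- telemetry.get_state(): the state, without advancing time (a new reading comes with each control period).
- grab_frame(name): name is "side" or "top"; returns a dict with "pixels" (420x560x3 uint8, red, green, blue), "fov_y" (degrees; the focal length in pixels is half the picture's height over the tangent of half this angle, whatever the lens; pixels are square), "cx", "cy" (the principal point, pixels), "dist_coeffs" ([k1, k2, p1, p2, k3] as OpenCV has them; the pictures are not rectified), "rvec" (rotation vector, rad) and "tvec" (3), from world to camera coordinates, as OpenCV has them. Camera axes: x right, y down, z forward; pixel columns grow to the right and rows downward; lengths in m; the calibration is good to about 2 mm. A picture is of the moment at which its call begins. There is no depth.
- workorder.sign_off(): hands the job in; it is judged then, once.
Trained networks look in the newest picture that a camera, given by its name, has taken for a name from the list of things; names that differ only in an ending like _2 or _b are one class to them, and where a whole thing is asked for, a point or a joint stands for the part that bears it (a point fixed in the world has none). Each returns a list of dicts, best first, with "p" (0 to 1); they miss things now and then, are a little off and sometimes report something else, mostly with a low value. They report only what shows in the picture. A call takes as long as a camera call. They do not tell look-alikes from the thing itself.
- finder.cut_out(thing, camera): "pixels" (420x560 bool, what is visible of it) and "position" ([row, column] in pixels, amid what is visible of it).
- finder.mark_of(thing, camera): "position" ([row, column] in pixels: a listed point, or the origin of a listed thing).
The state is a dict: "clock": time; "joints": joint angles; "joint_velocities": joint speeds; "joint_efforts": joint torques, N m; "eef_pos": TCP position; "ee_rot": TCP orientation; "wrist_force": force on the tool from outside, world axes, zero at the start; "torque": the same for the moment, N m; "opening": opening from 0.0 (shut) to 1.0 (fully open); "grip_force": force on a finger pad.
Only numpy, scipy, OpenCV 4.12 (cv2) and the standard library are available. Lean on these libraries where they do the work, as an engineer would, in place of code of your own. Each camera call takes 0.05 s, during which the arm holds its last target. There are 200 camera calls.

## Working session

There is one attempt and no reset: what is moved stays moved. The work goes in short steps, Python scripts to look and compute and a tool call to move; the robot and the scene stay as the last step left them, time stands still between calls to the robot, and variables do not carry over. Pictures are saved under pics/ and viewed, at most 10 in all, crops included, and the job is handed in when it is done.

Besides the shell and the picture viewer there is one more tool, called after "Emit:" in YAML: its name, and indented under it one key for each argument. servo_tool: Moves the arm, as the interface text tells. Its arguments: {"type":"object","properties":{"commands":{"type":"array","items":{"type":"object","properties":{"dx":{"type":"number"},"dy":{"type":"number"},"dz":{"type":"number"},"wx":{"type":"number"},"wy":{"type":"number"},"wz":{"type":"number"},"gripper":{"type":"number"}}}}},"required":["commands"]}

```bash
mkdir -p pics
cat > h.py <<'E'
import numpy as np, cv2
from cell import telemetry, grab_frame, workorder, finder
def cam(n):
    f=grab_frame(n); h,w=f["pixels"].shape[:2]
    fl=h/2/np.tan(np.radians(f["fov_y"])/2)
    f["K"]=np.array([[fl,0,f["cx"]],[0,fl,f["cy"]],[0,0,1.]]); f["D"]=np.array(f["dist_coeffs"],float)
    f["rv"]=np.array(f["rvec"],float); f["tv"]=np.array(f["tvec"],float); f["R"]=cv2.Rodrigues(f["rv"])[0]; return f
def ray(f,rc):
    u=cv2.undistortPoints(np.array([[[rc[1],rc[0]]]],float),f["K"],f["D"])[0,0]
    return -f["R"].T@f["tv"].ravel(), f["R"].T@np.array([u[0],u[1],1])
def atz(f,rc,z):
    o,d=ray(f,rc); return o+d*(z-o[2])/d[2]
def tri(fr):
    A=0;b=0;L=[]
    for f,rc in fr:
        o,d=ray(f,rc); d=d/np.linalg.norm(d); P=np.eye(3)-np.outer(d,d); A=A+P; b=b+P@o; L.append((o,P))
    x=np.linalg.solve(A,b); return x,[np.linalg.norm(P@(x-o)) for o,P in L]
def pix(f,p):
    return cv2.projectPoints(np.array(p,float).reshape(-1,1,3),f["rv"],f["tv"],f["K"],f["D"])[0][:,0,::-1]
E
python3 - <<'E'
from h import *
np.set_printoptions(precision=3,suppress=True)
F={n:cam(n) for n in("side","top")}
for n,f in F.items(): cv2.imwrite(f"pics/{n}0.png",f["pixels"][:,:,::-1]); print(n, -f["R"].T@f["tv"].ravel())
for t in "scale switch switch_tip dish dish_grip tea_ball tin salt_shaker jam_jar".split():
  for n in F:
    try:
      for d in finder.mark_of(t,n)[:4]: print(t,n,np.round(d["position"],1),round(d["p"],2))
    except Exception as e: print(t,n,e)
E
```

```text
side [ 0.052 -0.589  0.814]
top [0.338 0.178 0.967]
scale side [244.1 316.3] 0.56
switch side it knows: dish, dish_grip, jam_jar, salt_shaker, scale, switch_tip, tea_ball, tin
switch top it knows: dish, dish_grip, jam_jar, salt_shaker, scale, switch_tip, tea_ball, tin
switch_tip side [233.8 269.2] 0.74
switch_tip side [287.2 346.1] 0.33
switch_tip top [239.  272.9] 0.56
dish side [237.  314.3] 0.87
dish side [333.4 331.8] 0.56
dish side [246.4 316.1] 0.17
dish top [239.9 388.8] 0.78
dish top [183.5 269.4] 0.57
dish_grip side [306.4 336.3] 0.86
dish_grip side [189.2 314. ] 0.6
dish_grip top [234.9 400.2] 0.86
dish_grip top [165.1 263.6] 0.7
tea_ball side [279.2 398.2] 0.75
tea_ball side [288.  234.8] 0.62
tea_ball side [222.4 315.4] 0.52
tea_ball top [177.5 266.6] 0.83
tea_ball top [303.1 293.3] 0.81
tea_ball top [147.7 372.5] 0.61
tin side [212.  283.7] 0.57
tin top [193.7 196.8] 0.93
salt_shaker side [290.  347.2] 0.9
salt_shaker top [192.7 343.2] 0.78
jam_jar side [230.8 240.9] 0.87
jam_jar top [250.1 200.7] 0.97
```

View pics/side0.png

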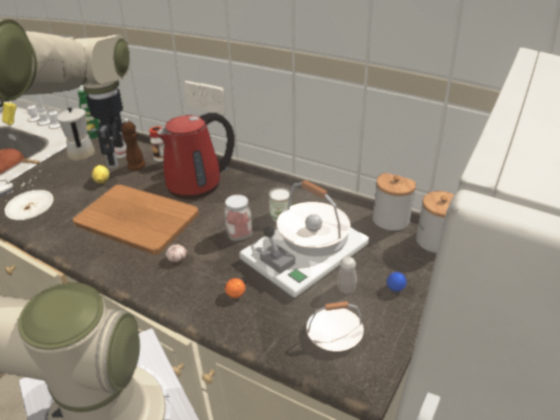

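View pics/top0.png

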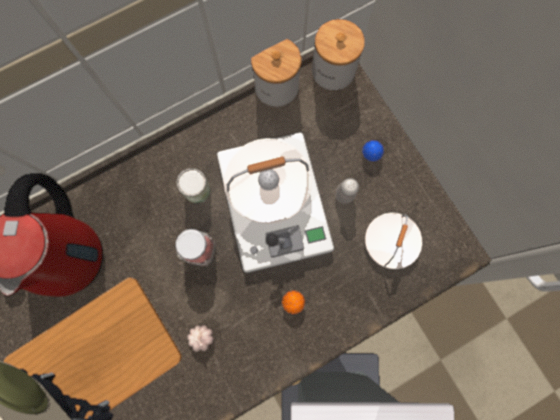

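The pictures show the large dish on the scale: grip at side (189,314) and top (165,264), steel ball at top (178,267). The toggle ball is near top (239,272) and side (234,269). Look-alikes:
- small dish at top (240,389), grip at (235,400)
- orange ball at top (303,293)
- blue ball at top (148,372)

I choose the dish on the scale.

Run:
```python
from h import *
np.set_printoptions(precision=4,suppress=True)
F={n:cam(n) for n in("side","top")}
S,T=F["side"],F["top"]
for nm,s,t in [("tip",(233.8,269.2),(239,272.9)),("grip",(189.2,314),(165.1,263.6)),("ball",(222.4,315.4),(177.5,266.6)),("dish",(237,314.3),(183.5,269.4))]: print(nm,*tri([(S,s),(T,t)]))
# grip direction from masks
for n,f in F.items():
  for d in finder.cut_out("dish_grip",n)[:3]:
    m=d["pixels"]; print(n,"gripmask",d["position"],m.sum(),d["p"])
# wooden pixels near the grip in top
hsv=cv2.cvtColor(T["pixels"],cv2.COLOR_RGB2HSV)
m=(hsv[...,0]<20)&(hsv[...,1]>110)&(hsv[...,2]>60); 
mm=np.zeros_like(m); mm[145:185,240:292]=m[145:185,240:292]
p=np.argwhere(mm); w=np.array([atz(T,q,0.176)[:2] for q in p]); c=w.mean(0); ev,V=np.linalg.eigh(np.cov(w.T)); print("wood",c,len(p),np.sqrt(12*ev),np.degrees(np.arctan2(V[1,1],V[0,1])), p.mean(0))
for t,z in(("tin",0),("salt_shaker",0),("jam_jar",0)):
  for n,f in F.items():
    for d in finder.mark_of(t,n)[:2]: print(t,n,atz(f,d["position"],z),round(d["p"],2))
a=cv2.resize(T["pixels"][130:280,190:350],None,fx=3,fy=3,interpolation=3);b=cv2.resize(S["pixels"][165:315,225:375],None,fx=2.13,fy=3*450/450,interpolation=3)
cv2.imwrite("pics/crop.png",np.hstack([a,b])[:,:800,::-1])
```

```text
tip [0.4628 0.1942 0.1032] [np.float64(0.0012993370229930554), np.float64(0.001299337022993095)]
grip [0.5897 0.2094 0.1706] [np.float64(0.0008675112872337499), np.float64(0.0008675112872339314)]
ball [0.5943 0.207  0.0737] [np.float64(0.0010356307458558804), np.float64(0.0010356307458558843)]
dish [0.5914 0.2029 0.0326] [np.float64(0.0005734784757902712), np.float64(0.0005734784757903124)]
side gripmask [229.8, 319.0] 2647 0.8
side gripmask [326.4, 332.7] 2179 0.68
top gripmask [187.4, 265.4] 5391 0.95
top gripmask [240.9, 393.5] 2499 0.67
wood [0.5886 0.2051] 251 [0.0129 0.0654] 105.10455029378483 [164.3625 266.0438]
tin side [0.5913 0.3664 0.    ] 0.94
tin top [0.5847 0.3601 0.    ] 0.89
salt_shaker side [0.5732 0.0358 0.    ] 0.7
salt_shaker top [0.5797 0.0463 0.    ] 0.64
jam_jar side [0.4657 0.3575 0.    ] 0.71
jam_jar top [0.4514 0.3488 0.    ] 0.56
```

View pics/crop.png

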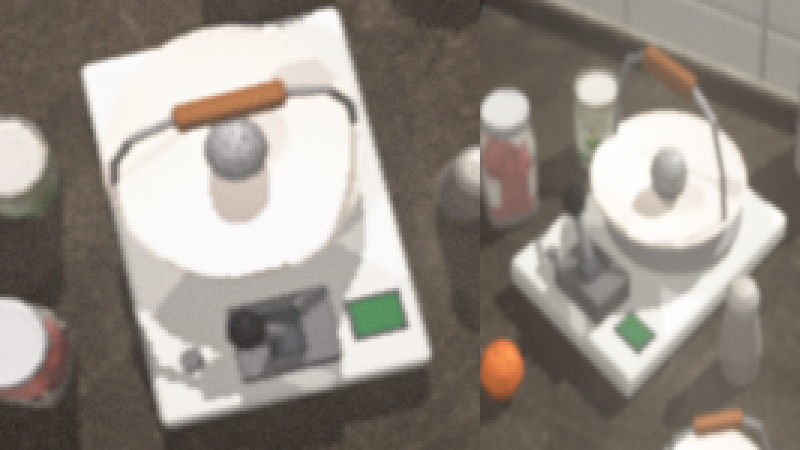

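The crop confirms the choice: large dish with wooden grip and steel ball on the scale, and the black toggle ball leaning left at crop (247,327). Next I get the scale yaw from its corners, and then each pose I need.

Run:
```python
from h import *
np.set_printoptions(precision=4,suppress=True)
T=cam("top");S=cam("side")
C=[(338,8),(83,65),(163,425),(430,355)]
w=np.array([atz(T,(130+r/3,190+c/3),z)[:2] for (c,r),z in zip(C,(.03,.03,.03,.03))]); print(w)
# model corners: FR(back right) x=95,y=-95 ; back-left; front-left; front-right
M=np.array([(.095,-.095),(.095,.095),(-.17,.095),(-.17,-.095)])
mc,wc=M.mean(0),w.mean(0); H=(M-mc).T@(w-wc); yaw=np.arctan2(H[0,1]-H[1,0],H[0,0]+H[1,1])
R=np.array([[np.cos(yaw),-np.sin(yaw)],[np.sin(yaw),np.cos(yaw)]]); o=wc-R@mc
print("yaw",np.degrees(yaw),"origin",o,"resid",w-(M-mc)@R.T-wc)
for th in (1,.92,.85,.5,0):
  a=th-.5; print("tip",th,o+R@np.array([-.13,.06*np.sin(a)]),.052+.06*np.cos(a))
g=np.array([.5892,.2065,.173]); y=np.array([-np.sin(yaw),np.cos(yaw),0])*.035
print(pix(T,[g,g+y,g-y,np.append(o,.077)]),pix(S,[g,g+y,g-y,np.append(o,.077)]))
s=telemetry.get_state(); print(s["eef_pos"],s["ee_rot"],s["clock"])
```

```text
[[0.7063 0.1315]
 [0.6634 0.3141]
 [0.408  0.2526]
 [0.4554 0.0714]]
yaw 13.65350784322787 origin [0.5947 0.2012] resid [[-0.0031  0.0001]
 [-0.0013 -0.0019]
 [ 0.0009 -0.0008]
 [ 0.0035  0.0026]]
tip 1 [0.4616 0.1985] 0.10465495371342236
tip 0.92 [0.4626 0.1943] 0.1067853364187385
tip 0.85 [0.4635 0.1905] 0.10836236277084273
tip 0.5 [0.4684 0.1705] 0.11199999999999999
tip 0 [0.4752 0.1426] 0.10465495371342236
[[164.5226 265.3544]
 [168.9323 246.4328]
 [160.1306 284.2038]
 [176.361  269.5967]] [[189.1117 314.1715]
 [183.267  303.2503]
 [195.171  325.4736]
 [222.5977 316.469 ]]
[0.213  0.4798 0.2313] [[-0.914   0.4058  0.    ]
 [ 0.4058  0.914  -0.    ]
 [-0.      0.     -1.    ]] 1.5
```

Emit:
servo_tool:
  commands:
    - {"dx": -0.33, "dy": -0.13, "wz": 0.18, "gripper": 1}
    - {"dx": -0.67, "dy": -0.25, "wz": 0.36, "gripper": 1}
    - {"dx": -1, "dy": -0.38, "wz": 0.54, "gripper": 1}
    - {"dx": -1, "dy": -0.38, "wz": 0.58, "gripper": 1}
    - {"dx": -1, "dy": -0.38, "wz": 0.58, "gripper": 1}

```text
validation failed for argument at $.co...
```

```bash
cat >> h.py <<'E'
O=np.array([.594,.202]); Y=np.radians(14.0)
def plan(p,yaw=np.degrees(Y)):
    "normalised shift/turn to TCP p with tool y at yaw, pointing down"
    s=telemetry.get_state(); R=np.array(s["ee_rot"]); c,d=np.cos(np.radians(yaw)),np.sin(np.radians(yaw))
    G=np.array([[d,c,0],[-c,d,0],[0,0,-1.]])
    w=cv2.Rodrigues(R.T@G)[0].ravel(); t=R.T@(np.array(p)-s["eef_pos"])
    print("t",s["clock"],"pos",np.round(s["eef_pos"],4),"F",np.round(s["wrist_force"],2),"open",s["opening"],"->",np.round(t/.15,3),np.round(np.degrees(w)/45,3))
def sc(x,y): return O+np.array([np.cos(Y)*x-np.sin(Y)*y,np.sin(Y)*x+np.cos(Y)*y])
E
python3 - <<'E'
from h import *
plan([*sc(-.13,.075),.2]); plan([*sc(-.13,.075),.097])
E
```

```text
t 1.5 pos [0.213  0.4798 0.2313] F [0.07 0.33 0.57] open 1.0012170316243865 -> [-2.082 -0.801  0.209] [ 1.797  0.878 -0.   ]
t 1.5 pos [0.213  0.4798 0.2313] F [0.07 0.33 0.57] open 1.0012170316243865 -> [-2.082 -0.801  0.895] [ 1.797  0.878 -0.   ]
```

```bash
sed -i 's/\[\[d,c,0\],\[-c,d,0\]/[[-d,c,0],[c,d,0]/' h.py
python3 - <<'E'
from h import *
plan([*sc(-.13,.075),.2])
E
```

```text
t 1.5 pos [0.213  0.4798 0.2313] F [0.07 0.33 0.57] open 1.0012170316243865 -> [-2.082 -0.801  0.209] [0.    0.    1.157]
```

Emit:
servo_tool:
  commands:
    - {"dx": -0.33, "dy": -0.13, "dz": 0, "wx": 0, "wy": 0, "wz": 0.18, "gripper": 1}
    - {"dx": -0.67, "dy": -0.25, "dz": 0, "wx": 0, "wy": 0, "wz": 0.36, "gripper": 1}
    - {"dx": -1, "dy": -0.38, "dz": 0, "wx": 0, "wy": 0, "wz": 0.54, "gripper": 1}
    - {"dx": -1, "dy": -0.38, "dz": 0, "wx": 0, "wy": 0, "wz": 0.58, "gripper": 1}
    - {"dx": -1, "dy": -0.38, "dz": 0, "wx": 0, "wy": 0, "wz": 0.58, "gripper": 1}

```text
clock: 2.0
eef_pos: [0.3279, 0.3661, 0.2314]
ee_rot: [[-0.64, 0.768, 0.0], [0.768, 0.64, 0.0], [0.0, 0.0, -1.0]]
wrist_force: [-0.8, 0.6, -0.2]
opening: 0.145
grip_force: 0.0
```

Run:
```python
from h import *
plan([*sc(-.13,.075),.2])
```

```text
t 2.0 pos [0.3279 0.3661 0.2314] F [-0.76  0.61 -0.17] open 0.14482189343358817 -> [-1.149  0.1    0.209] [ 0.    -0.     0.574]
```

Emit:
servo_tool:
  commands:
    - {"dx": -0.33, "dy": 0.03, "dz": 0, "wx": 0, "wy": 0, "wz": 0.18, "gripper": 1}
    - {"dx": -0.67, "dy": 0.07, "dz": 0.05, "wx": 0, "wy": 0, "wz": 0.36, "gripper": 1}
    - {"dx": -1, "dy": 0.1, "dz": 0.1, "wx": 0, "wy": 0, "wz": 0.54, "gripper": 1}
    - {"dx": -1, "dy": 0.1, "dz": 0.2, "wx": 0, "wy": 0, "wz": 0.574, "gripper": 1}
    - {"dx": -1, "dy": 0.1, "dz": 0.2, "wx": 0, "wy": 0, "wz": 0.574, "gripper": 1}
    - {"dx": -1, "dy": 0.1, "dz": 0.2, "wx": 0, "wy": 0, "wz": 0.574, "gripper": 1}

```text
clock: 2.6
eef_pos: [0.434, 0.2629, 0.2016]
ee_rot: [[-0.248, 0.969, -0.0], [0.969, 0.248, 0.0], [0.0, -0.0, -1.0]]
wrist_force: [0.4, 0.5, 0.1]
opening: -0.001
grip_force: 0.0
```

Run:
```python
from h import *
plan([*sc(-.13,.075),.097])
```

```text
t 2.6 pos [0.434  0.2629 0.2016] F [0.38 0.53 0.05] open -0.0009606147952701677 -> [-0.153  0.069  0.697] [-0.    -0.     0.008]
```

Emit:
servo_tool:
  commands:
    - {"dx": -0.15, "dy": 0.07, "dz": 0, "wx": 0, "wy": 0, "wz": 0.008, "gripper": 1}
    - {"dx": -0.15, "dy": 0.07, "dz": 0.2, "wx": 0, "wy": 0, "wz": 0.008, "gripper": 1}
    - {"dx": -0.15, "dy": 0.07, "dz": 0.4, "wx": 0, "wy": 0, "wz": 0.008, "gripper": 1}
    - {"dx": -0.15, "dy": 0.07, "dz": 0.6, "wx": 0, "wy": 0, "wz": 0.008, "gripper": 1}
    - {"dx": -0.15, "dy": 0.07, "dz": 0.7, "wx": 0, "wy": 0, "wz": 0.008, "gripper": 1}
    - {"dx": -0.15, "dy": 0.07, "dz": 0.7, "wx": 0, "wy": 0, "wz": 0.008, "gripper": 1}

```text
clock: 3.2
eef_pos: [0.4491, 0.2435, 0.0954]
ee_rot: [[-0.241, 0.97, -0.003], [0.97, 0.241, -0.001], [0.0, -0.003, -1.0]]
wrist_force: [-0.2, -0.4, 0.3]
opening: -0.001
grip_force: 0.0
```

Emit:
servo_tool:
  commands:
    - {"dx": -0.05, "dy": 0, "dz": 0, "wx": 0, "wy": 0, "wz": 0, "gripper": 1}
    - {"dx": -0.1, "dy": 0, "dz": 0, "wx": 0, "wy": 0, "wz": 0, "gripper": 1}
    - {"dx": -0.15, "dy": 0, "dz": 0, "wx": 0, "wy": 0, "wz": 0, "gripper": 1}
    - {"dx": -0.2, "dy": 0, "dz": 0, "wx": 0, "wy": 0, "wz": 0, "gripper": 1}
    - {"dx": -0.25, "dy": 0, "dz": 0, "wx": 0, "wy": 0, "wz": 0, "gripper": 1}
    - {"dx": -0.3, "dy": 0, "dz": 0, "wx": 0, "wy": 0, "wz": 0, "gripper": 1}
    - {"dx": -0.35, "dy": 0, "dz": 0, "wx": 0, "wy": 0, "wz": 0, "gripper": 1}
    - {"dx": -0.4, "dy": 0, "dz": 0, "wx": 0, "wy": 0, "wz": 0, "gripper": 1}
    - {"dx": -0.43, "dy": 0, "dz": 0, "wx": 0, "wy": 0, "wz": 0, "gripper": 1}
    - {"dx": -0.46, "dy": 0, "dz": 0, "wx": 0, "wy": 0, "wz": 0, "gripper": 1}
    - {"dx": -0.48, "dy": 0, "dz": 0, "wx": 0, "wy": 0, "wz": 0, "gripper": 1}
    - {"dx": -0.48, "dy": 0, "dz": 0, "wx": 0, "wy": 0, "wz": 0, "gripper": 1}

```text
clock: 4.4
eef_pos: [0.4677, 0.172, 0.0962]
ee_rot: [[-0.238, 0.971, -0.0], [0.971, 0.238, -0.0], [-0.0, -0.0, -1.0]]
wrist_force: [-0.2, 0.4, -0.6]
opening: -0.001
grip_force: 0.0
```

Run:
```python
from h import *
plan([*sc(-.13,-.005),.097])
for n in("side","top"):
  f=cam(n); print(n,[(np.round(d["position"],1),round(d["p"],2)) for d in finder.mark_of("switch_tip",n)[:2]], pix(f,[[*sc(-.13,-.0288),.1047]]))
```

```text
t 4.4 pos [0.4677 0.172  0.0962] F [-0.21  0.36 -0.63] open -0.001431682764231338 -> [-0.043 -0.001 -0.005] [-0.001  0.    -0.005]
side [] [[243.86377189 285.91890114]]
top [] [[233.20387787 299.8604274 ]]
```

Emit:
servo_tool:
  commands:
    - {"dx": -0.02, "dy": 0, "dz": 0, "wx": 0, "wy": 0, "wz": 0, "gripper": 1}
    - {"dx": -0.04, "dy": 0, "dz": 0, "wx": 0, "wy": 0, "wz": 0, "gripper": 1}
    - {"dx": -0.04, "dy": 0, "dz": 0, "wx": 0, "wy": 0, "wz": 0, "gripper": 1}

```text
clock: 4.9
eef_pos: [0.4689, 0.1669, 0.0962]
ee_rot: [[-0.238, 0.971, -0.001], [0.971, 0.238, 0.001], [0.002, -0.0, -1.0]]
wrist_force: [-0.9, 4.9, -0.8]
opening: 0.0
grip_force: 2.5
```

Emit:
servo_tool:
  commands:
    - {"dx": -0.01, "dy": 0, "dz": 0, "wx": 0, "wy": 0, "wz": 0, "gripper": 1}
    - {"dx": -0.02, "dy": 0, "dz": 0, "wx": 0, "wy": 0, "wz": 0, "gripper": 1}
    - {"dx": -0.02, "dy": 0, "dz": 0, "wx": 0, "wy": 0, "wz": 0, "gripper": 1}

```text
clock: 5.2
eef_pos: [0.4689, 0.1663, 0.0962]
ee_rot: [[-0.237, 0.971, -0.001], [0.971, 0.237, 0.006], [0.006, 0.0, -1.0]]
wrist_force: [-3.3, 21.4, -0.7]
opening: -0.004
grip_force: 10.6
```

Emit:
servo_tool:
  commands:
    - {"dx": 0.1, "dy": 0, "dz": 0, "wx": 0, "wy": 0, "wz": 0, "gripper": 1}
    - {"dx": 0.2, "dy": 0, "dz": 0, "wx": 0, "wy": 0, "wz": 0, "gripper": 1}
    - {"dx": 0.2, "dy": 0, "dz": -0.3, "wx": 0, "wy": 0, "wz": 0, "gripper": 1}
    - {"dx": 0.2, "dy": 0, "dz": -0.6, "wx": 0, "wy": 0, "wz": 0, "gripper": 1}
    - {"dx": 0.2, "dy": 0, "dz": -0.9, "wx": 0, "wy": 0, "wz": 0, "gripper": 1}
    - {"dx": 0.2, "dy": 0, "dz": -0.9, "wx": 0, "wy": 0, "wz": 0, "gripper": -1}

```text
clock: 5.8
eef_pos: [0.4648, 0.1929, 0.2371]
ee_rot: [[-0.238, 0.971, 0.011], [0.971, 0.238, 0.001], [-0.001, 0.011, -1.0]]
wrist_force: [1.3, -0.3, -1.2]
opening: 0.153
grip_force: 0.0
```

Run:
```python
from h import *
for n in("side","top"):
  f=cam(n); print(n,[(np.round(d["position"],1),round(d["p"],2)) for d in finder.mark_of("switch_tip",n)[:2]], pix(f,[[*sc(-.13,-.0288),.1047]]),[(np.round(d["position"],1),round(d["p"],2)) for d in finder.mark_of("dish_grip",n)[:2]])
  a=cv2.resize(f["pixels"][130:300,190:350] if n=="top" else f["pixels"][150:320,225:385],None,fx=2.5,fy=2.5,interpolation=3)
  b=a if n=="side" else np.hstack([b,a])
cv2.imwrite("pics/sw.png",b[:,:,::-1])
plan([.5893,.2065,.24])
```

```text
side [(array([243.2, 283.6]), 0.51)] [[243.86377189 285.91890114]] [(array([188.7, 313.6]), 0.68), (array([305.9, 332.6]), 0.57)]
top [(array([233.1, 301.1]), 0.67)] [[233.20387787 299.8604274 ]] [(array([233. , 403.3]), 0.98)]
t 6.1 pos [0.4622 0.1926 0.23  ] F [-0.1   0.58  0.47] open 0.6804531109869917 -> [-0.111  0.845 -0.069] [-0.003 -0.    -0.005]
```

View pics/sw.png

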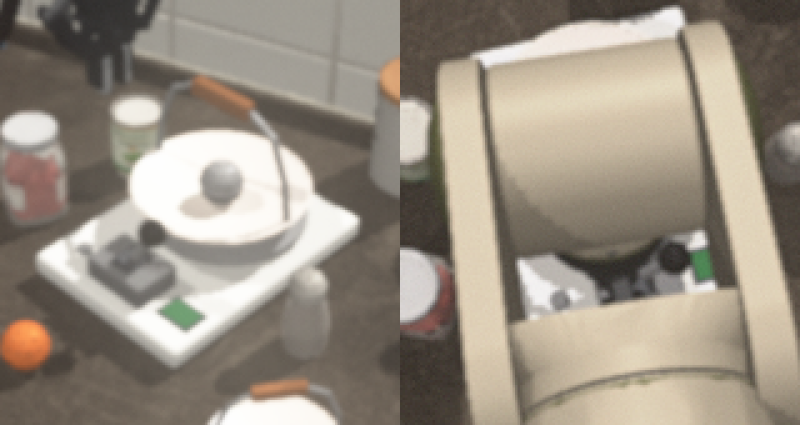

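Toggle ball now at side (243,284) and top (233,301), matching the predicted "off" position. The dish and ball are undisturbed. Next I refine the grip centre using its known height (0.173).

Run:
```python
from h import *
np.set_printoptions(precision=4,suppress=True)
T=cam("top");S=cam("side")
hsv=cv2.cvtColor(S["pixels"],cv2.COLOR_RGB2HSV)
m=(hsv[...,0]<20)&(hsv[...,1]>90)&(hsv[...,2]>60)
mm=np.zeros_like(m); mm[172:207,292:338]=m[172:207,292:338]
p=np.argwhere(mm); box=cv2.minAreaRect(p.astype(np.float32)); print("side",len(p),p.mean(0),box)
w=np.array([atz(S,q,.173)[:2] for q in p]); ev,V=np.linalg.eigh(np.cov(w.T))
print("side at z",atz(S,p.mean(0),.173),"box",atz(S,box[0],.173),"dir",np.degrees(np.arctan2(V[1,1],V[0,1])),np.sqrt(12*ev))
print("top at z",atz(T,(164.36,266.04),.173)); print(tri([(S,p.mean(0)),(T,(164.36,266.04))]))
print("ball at z", [atz(S,d["position"],.077) for d in finder.mark_of("tea_ball","side")], atz(T,(177.5,266.6),.077))
plan([.5893,.2065,.24])
```

```text
side 184 [187.7826 313.6359] ((188.10000610351562, 313.7000427246094), (25.491174697875977, 7.602631568908691), 63.43495178222656)
side at z [0.5912 0.2118 0.173 ] box [0.5906 0.2106 0.173 ] dir 102.48943948058779 [0.0264 0.0667]
top at z [0.5895 0.2053 0.173 ]
(array([0.5874, 0.2053, 0.1782]), [np.float64(0.0005004344439460737), np.float64(0.0005004344439459677)])
ball at z [array([0.3228, 0.1127, 0.077 ]), array([0.5851, 0.2035, 0.077 ]), array([ 0.6318, -0.0595,  0.077 ])] [0.5924 0.2072 0.077 ]
t 6.25 pos [0.4625 0.1927 0.2306] F [ 0.28 -0.15 -0.58] open 0.9270971295868952 -> [-0.112  0.843 -0.064] [-0.002 -0.    -0.005]
```

Emit:
servo_tool:
  commands:
    - {"dx": -0.03, "dy": 0.2, "dz": -0.06, "wx": 0, "wy": 0, "wz": 0, "gripper": -1}
    - {"dx": -0.06, "dy": 0.45, "dz": -0.06, "wx": 0, "wy": 0, "wz": 0, "gripper": -1}
    - {"dx": -0.09, "dy": 0.7, "dz": -0.06, "wx": 0, "wy": 0, "wz": 0, "gripper": -1}
    - {"dx": -0.11, "dy": 0.84, "dz": -0.06, "wx": 0, "wy": 0, "wz": 0, "gripper": -1}
    - {"dx": -0.11, "dy": 0.84, "dz": -0.06, "wx": 0, "wy": 0, "wz": 0, "gripper": -1}
    - {"dx": -0.11, "dy": 0.84, "dz": -0.06, "wx": 0, "wy": 0, "wz": 0, "gripper": -1}

```text
clock: 6.85
eef_pos: [0.5886, 0.2067, 0.2395]
ee_rot: [[-0.238, 0.971, -0.001], [0.971, 0.238, -0.0], [0.0, -0.001, -1.0]]
wrist_force: [0.5, 0.0, 0.4]
opening: 0.998
grip_force: 0.0
```

Run:
```python
from h import *
plan([.590,.207,.154],13.7)
```

```text
t 6.85 pos [0.5886 0.2067 0.2395] F [0.53 0.04 0.39] open 0.9980229739596853 -> [-0.    0.01  0.57] [-0.002 -0.     0.002]
```

Emit:
servo_tool:
  commands:
    - {"dx": 0, "dy": 0.01, "dz": 0.15, "wx": 0, "wy": 0, "wz": 0, "gripper": -1}
    - {"dx": 0, "dy": 0.01, "dz": 0.3, "wx": 0, "wy": 0, "wz": 0, "gripper": -1}
    - {"dx": 0, "dy": 0.01, "dz": 0.45, "wx": 0, "wy": 0, "wz": 0, "gripper": -1}
    - {"dx": 0, "dy": 0.01, "dz": 0.55, "wx": 0, "wy": 0, "wz": 0, "gripper": -1}
    - {"dx": 0, "dy": 0.01, "dz": 0.57, "wx": 0, "wy": 0, "wz": 0, "gripper": 0.0}
    - {"dx": 0, "dy": 0.01, "dz": 0.57, "wx": 0, "wy": 0, "wz": 0, "gripper": 0.2}
    - {"dx": 0, "dy": 0.01, "dz": 0.57, "wx": 0, "wy": 0, "wz": 0, "gripper": 0.35}
    - {"dx": 0, "dy": 0.01, "dz": 0.57, "wx": 0, "wy": 0, "wz": 0, "gripper": 0.35}

```text
clock: 7.65
eef_pos: [0.5907, 0.2071, 0.1559]
ee_rot: [[-0.238, 0.971, 0.002], [0.971, 0.238, 0.0], [-0.0, 0.002, -1.0]]
wrist_force: [-0.5, 0.6, -0.5]
opening: 0.337
grip_force: 0.0
```

Run:
```python
from h import *
plan([.590,.207,.154],13.7)
S=cam("side")
print(pix(S,[[.59,.207,.173]]))
cv2.imwrite("pics/grip.png",cv2.resize(S["pixels"][120:280,235:395],None,fx=3.7,fy=3.7,interpolation=3)[:,:,::-1])
```

```text
t 7.65 pos [0.5907 0.2071 0.1559] F [-0.49  0.6  -0.53] open 0.3370142186202685 -> [ 0.    -0.005  0.013] [0.002 0.    0.002]
[[188.90756801 314.34315291]]
```

View pics/grip.png

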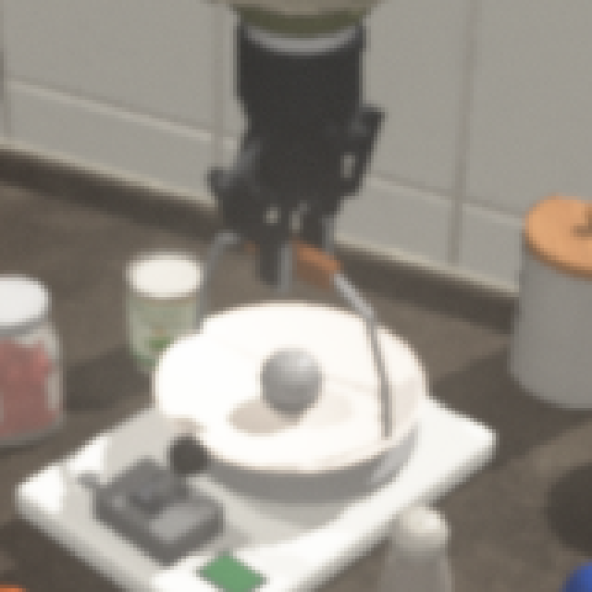

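The fingers straddle the wooden grip (crop (245–340, 243–275)), with the ball still in the middle. I close gently in small steps.

Emit:
servo_tool:
  commands:
    - {"dx": 0, "dy": 0, "dz": 0.01, "wx": 0, "wy": 0, "wz": 0, "gripper": 0.39}
    - {"dx": 0, "dy": 0, "dz": 0.01, "wx": 0, "wy": 0, "wz": 0, "gripper": 0.42}
    - {"dx": 0, "dy": 0, "dz": 0.01, "wx": 0, "wy": 0, "wz": 0, "gripper": 0.45}
    - {"dx": 0, "dy": 0, "dz": 0.01, "wx": 0, "wy": 0, "wz": 0, "gripper": 0.47}
    - {"dx": 0, "dy": 0, "dz": 0.01, "wx": 0, "wy": 0, "wz": 0, "gripper": 0.49}
    - {"dx": 0, "dy": 0, "dz": 0.01, "wx": 0, "wy": 0, "wz": 0, "gripper": 0.51}
    - {"dx": 0, "dy": 0, "dz": 0.01, "wx": 0, "wy": 0, "wz": 0, "gripper": 0.53}
    - {"dx": 0, "dy": 0, "dz": 0.01, "wx": 0, "wy": 0, "wz": 0, "gripper": 0.55}

```text
clock: 8.5
eef_pos: [0.5904, 0.2071, 0.1533]
ee_rot: [[-0.238, 0.971, -0.0], [0.971, 0.238, -0.0], [0.0, -0.0, -1.0]]
wrist_force: [-1.6, -0.3, 1.4]
opening: 0.223
grip_force: 0.9
```

Emit:
servo_tool:
  commands:
    - {"dx": 0, "dy": 0, "dz": 0, "wx": 0, "wy": 0, "wz": 0, "gripper": 0.57}
    - {"dx": 0, "dy": 0, "dz": 0, "wx": 0, "wy": 0, "wz": 0, "gripper": 0.58}
    - {"dx": 0, "dy": 0, "dz": 0, "wx": 0, "wy": 0, "wz": 0, "gripper": 0.59}
    - {"dx": 0, "dy": 0, "dz": 0, "wx": 0, "wy": 0, "wz": 0, "gripper": 0.6}
    - {"dx": 0, "dy": 0, "dz": 0, "wx": 0, "wy": 0, "wz": 0, "gripper": 0.61}
    - {"dx": 0, "dy": 0, "dz": 0, "wx": 0, "wy": 0, "wz": 0, "gripper": 0.62}
    - {"dx": 0, "dy": 0, "dz": 0, "wx": 0, "wy": 0, "wz": 0, "gripper": 0.63}
    - {"dx": 0, "dy": 0, "dz": 0, "wx": 0, "wy": 0, "wz": 0, "gripper": 0.64}

```text
clock: 9.3
eef_pos: [0.5902, 0.2071, 0.1532]
ee_rot: [[-0.238, 0.971, -0.001], [0.971, 0.238, 0.0], [0.0, -0.001, -1.0]]
wrist_force: [-3.9, 0.4, 2.5]
opening: 0.186
grip_force: 18.9
```

Emit:
servo_tool:
  commands:
    - {"dx": 0, "dy": -0.002, "dz": 0, "wx": 0, "wy": 0, "wz": 0, "gripper": 0.67}
    - {"dx": 0, "dy": -0.004, "dz": 0, "wx": 0, "wy": 0, "wz": 0, "gripper": 0.7}
    - {"dx": 0, "dy": -0.006, "dz": 0, "wx": 0, "wy": 0, "wz": 0, "gripper": 0.8}
    - {"dx": 0, "dy": -0.006, "dz": 0, "wx": 0, "wy": 0, "wz": 0, "gripper": 1}
    - {"dx": 0, "dy": -0.006, "dz": 0, "wx": 0, "wy": 0, "wz": 0, "gripper": 1}

```text
clock: 9.8
eef_pos: [0.5896, 0.2068, 0.1531]
ee_rot: [[-0.238, 0.971, -0.0], [0.971, 0.238, -0.0], [-0.0, -0.0, -1.0]]
wrist_force: [0.7, 1.1, -2.3]
opening: 0.178
grip_force: 58.4
```

Run:
```python
from h import *
s=telemetry.get_state(); print(s["wrist_force"],s["torque"],s["grip_force"],s["opening"])
for n in("side","top"):
  f=cam(n); print(n,[(np.round(d["position"],1),round(d["p"],2)) for d in finder.mark_of("tea_ball",n)],[(np.round(d["position"],1),round(d["p"],2)) for d in finder.mark_of("dish",n)])
```

```text
[ 0.6578726   1.07757912 -2.27744656] [ 0.04923631 -0.14529468 -0.0690544 ] 58.40606510639191 0.17785585772605214
side [(array([280.3, 397.9]), 0.88)] [(array([336.8, 332.4]), 0.87), (array([235.3, 314.2]), 0.7)]
top [(array([146.7, 372.5]), 0.58)] [(array([241.1, 392.5]), 0.86)]
```

Emit:
servo_tool:
  commands:
    - {"dx": 0, "dy": 0, "dz": -0.01, "wx": 0, "wy": 0, "wz": 0, "gripper": 1}
    - {"dx": 0, "dy": 0, "dz": -0.02, "wx": 0, "wy": 0, "wz": 0, "gripper": 1}
    - {"dx": 0, "dy": 0, "dz": -0.03, "wx": 0, "wy": 0, "wz": 0, "gripper": 1}
    - {"dx": 0, "dy": 0, "dz": -0.05, "wx": 0, "wy": 0, "wz": 0, "gripper": 1}
    - {"dx": 0, "dy": 0, "dz": -0.07, "wx": 0, "wy": 0, "wz": 0, "gripper": 1}
    - {"dx": 0, "dy": 0, "dz": -0.1, "wx": 0, "wy": 0, "wz": 0, "gripper": 1}
    - {"dx": 0, "dy": 0, "dz": -0.13, "wx": 0, "wy": 0, "wz": 0, "gripper": 1}
    - {"dx": 0, "dy": 0, "dz": -0.16, "wx": 0, "wy": 0, "wz": 0, "gripper": 1}
    - {"dx": 0, "dy": 0, "dz": -0.18, "wx": 0, "wy": 0, "wz": 0, "gripper": 1}
    - {"dx": 0, "dy": 0, "dz": -0.2, "wx": 0, "wy": 0, "wz": 0, "gripper": 1}
    - {"dx": 0, "dy": 0, "dz": -0.2, "wx": 0, "wy": 0, "wz": 0, "gripper": 1}

```text
clock: 11.2
eef_pos: [0.5897, 0.2069, 0.1838]
ee_rot: [[-0.238, 0.971, 0.001], [0.971, 0.238, 0.0], [-0.0, 0.001, -1.0]]
wrist_force: [0.9, -0.6, -2.6]
opening: 0.174
grip_force: 58.5
```

Run:
```python
from h import *
s=telemetry.get_state(); print(s["eef_pos"],s["ee_rot"],s["wrist_force"],s["torque"],s["grip_force"],s["opening"])
S=cam("side")
print([(np.round(d["position"],1),round(d["p"],2)) for d in finder.mark_of("tea_ball","side")],pix(S,[[.592,.2065,.107]]))
cv2.imwrite("pics/lift1.png",cv2.resize(S["pixels"][130:270,245:385],None,fx=4,fy=4,interpolation=3)[:,:,::-1])
```

```text
[0.58969643 0.20690714 0.18377946] [[-2.38106501e-01  9.71238767e-01  7.42713795e-04]
 [ 9.71239047e-01  2.38106502e-01  8.81374207e-05]
 [-9.12425040e-05  7.42338731e-04 -9.99999720e-01]] [ 0.86093544 -0.61068645 -2.56969442] [-0.00778455  0.04219737 -0.01516406] 58.48708212375641 0.17444539738962506
[(array([279.4, 398.4]), 0.86), (array([287.3, 235.8]), 0.76), (array([211.1, 311.1]), 0.51)] [[211.83061624 314.59350654]]
```

View pics/lift1.png

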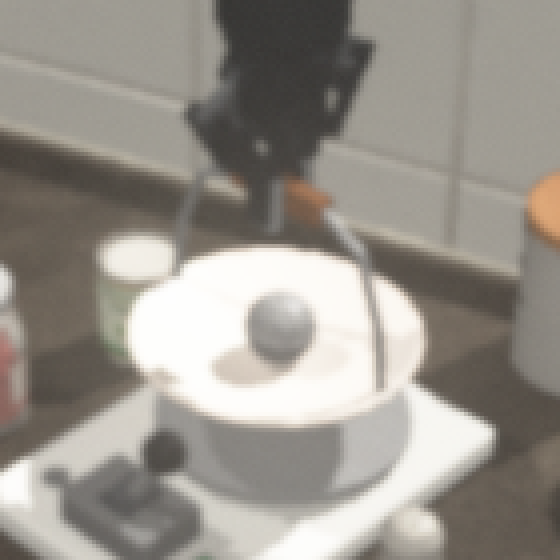

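The dish is lifted 3 cm and level, with the ball at crop (280,328), i.e. in the middle. Continuing to 10 cm.

Emit:
servo_tool:
  commands:
    - {"dx": 0, "dy": 0, "dz": -0.02, "wx": 0, "wy": 0, "wz": 0, "gripper": 1}
    - {"dx": 0, "dy": 0, "dz": -0.05, "wx": 0, "wy": 0, "wz": 0, "gripper": 1}
    - {"dx": 0, "dy": 0, "dz": -0.1, "wx": 0, "wy": 0, "wz": 0, "gripper": 1}
    - {"dx": 0, "dy": 0, "dz": -0.15, "wx": 0, "wy": 0, "wz": 0, "gripper": 1}
    - {"dx": 0, "dy": 0, "dz": -0.2, "wx": 0, "wy": 0, "wz": 0, "gripper": 1}
    - {"dx": 0, "dy": 0, "dz": -0.25, "wx": 0, "wy": 0, "wz": 0, "gripper": 1}
    - {"dx": 0, "dy": 0, "dz": -0.3, "wx": 0, "wy": 0, "wz": 0, "gripper": 1}
    - {"dx": 0, "dy": 0, "dz": -0.35, "wx": 0, "wy": 0, "wz": 0, "gripper": 1}
    - {"dx": 0, "dy": 0, "dz": -0.4, "wx": 0, "wy": 0, "wz": 0, "gripper": 1}
    - {"dx": 0, "dy": 0, "dz": -0.44, "wx": 0, "wy": 0, "wz": 0, "gripper": 1}
    - {"dx": 0, "dy": 0, "dz": -0.46, "wx": 0, "wy": 0, "wz": 0, "gripper": 1}
    - {"dx": 0, "dy": 0, "dz": -0.46, "wx": 0, "wy": 0, "wz": 0, "gripper": 1}

```text
clock: 12.5
eef_pos: [0.5896, 0.2069, 0.2527]
ee_rot: [[-0.238, 0.971, 0.001], [0.971, 0.238, 0.0], [-0.0, 0.001, -1.0]]
wrist_force: [-0.1, 0.4, -3.8]
opening: 0.18
grip_force: 58.5
```

Emit:
servo_tool:
  commands:
    - {"dx": 0, "dy": 0, "dz": 0, "wx": 0, "wy": 0, "wz": 0.02, "gripper": 1}
    - {"dx": 0, "dy": 0, "dz": 0, "wx": 0, "wy": 0, "wz": 0.05, "gripper": 1}
    - {"dx": 0, "dy": 0, "dz": 0, "wx": 0, "wy": 0, "wz": 0.1, "gripper": 1}
    - {"dx": 0, "dy": 0, "dz": 0, "wx": 0, "wy": 0, "wz": 0.16, "gripper": 1}
    - {"dx": 0, "dy": 0, "dz": 0, "wx": 0, "wy": 0, "wz": 0.22, "gripper": 1}
    - {"dx": 0, "dy": 0, "dz": 0, "wx": 0, "wy": 0, "wz": 0.28, "gripper": 1}
    - {"dx": 0, "dy": 0, "dz": 0, "wx": 0, "wy": 0, "wz": 0.34, "gripper": 1}
    - {"dx": 0, "dy": 0, "dz": 0, "wx": 0, "wy": 0, "wz": 0.4, "gripper": 1}
    - {"dx": 0, "dy": 0, "dz": 0, "wx": 0, "wy": 0, "wz": 0.46, "gripper": 1}
    - {"dx": 0, "dy": 0, "dz": 0, "wx": 0, "wy": 0, "wz": 0.52, "gripper": 1}
    - {"dx": 0, "dy": 0, "dz": 0, "wx": 0, "wy": 0, "wz": 0.58, "gripper": 1}
    - {"dx": 0, "dy": 0, "dz": 0, "wx": 0, "wy": 0, "wz": 0.64, "gripper": 1}

```text
clock: 13.7
eef_pos: [0.5894, 0.2069, 0.252]
ee_rot: [[0.262, 0.965, -0.001], [0.965, -0.262, -0.0], [-0.0, -0.001, -1.0]]
wrist_force: [0.6, 0.2, -2.8]
opening: 0.176
grip_force: 58.5
```

Emit:
servo_tool:
  commands:
    - {"dx": 0, "dy": 0, "dz": 0, "wx": 0, "wy": 0, "wz": 0.06, "gripper": 1}
    - {"dx": 0, "dy": 0, "dz": 0, "wx": 0, "wy": 0, "wz": 0.12, "gripper": 1}
    - {"dx": 0, "dy": 0, "dz": 0, "wx": 0, "wy": 0, "wz": 0.18, "gripper": 1}
    - {"dx": 0, "dy": 0, "dz": 0, "wx": 0, "wy": 0, "wz": 0.24, "gripper": 1}
    - {"dx": 0, "dy": 0, "dz": 0, "wx": 0, "wy": 0, "wz": 0.3, "gripper": 1}
    - {"dx": 0, "dy": 0, "dz": 0, "wx": 0, "wy": 0, "wz": 0.36, "gripper": 1}
    - {"dx": 0, "dy": 0, "dz": 0, "wx": 0, "wy": 0, "wz": 0.42, "gripper": 1}
    - {"dx": 0, "dy": 0, "dz": 0, "wx": 0, "wy": 0, "wz": 0.48, "gripper": 1}
    - {"dx": 0, "dy": 0, "dz": 0, "wx": 0, "wy": 0, "wz": 0.54, "gripper": 1}
    - {"dx": 0, "dy": 0, "dz": 0, "wx": 0, "wy": 0, "wz": 0.6, "gripper": 1}
    - {"dx": 0, "dy": 0, "dz": 0, "wx": 0, "wy": 0, "wz": 0.66, "gripper": 1}
    - {"dx": 0, "dy": 0, "dz": 0, "wx": 0, "wy": 0, "wz": 0.72, "gripper": 1}

```text
clock: 14.9
eef_pos: [0.5895, 0.2069, 0.252]
ee_rot: [[0.739, 0.674, -0.001], [0.674, -0.739, -0.0], [-0.001, -0.0, -1.0]]
wrist_force: [0.1, 0.3, -3.8]
opening: 0.18
grip_force: 58.5
```

Emit:
servo_tool:
  commands:
    - {"dx": 0, "dy": 0, "dz": 0, "wx": 0, "wy": 0, "wz": 0.06, "gripper": 1}
    - {"dx": 0, "dy": 0, "dz": 0, "wx": 0, "wy": 0, "wz": 0.12, "gripper": 1}
    - {"dx": 0, "dy": 0, "dz": 0, "wx": 0, "wy": 0, "wz": 0.18, "gripper": 1}
    - {"dx": 0, "dy": 0, "dz": 0, "wx": 0, "wy": 0, "wz": 0.24, "gripper": 1}
    - {"dx": 0, "dy": 0, "dz": 0, "wx": 0, "wy": 0, "wz": 0.3, "gripper": 1}
    - {"dx": 0, "dy": 0, "dz": 0, "wx": 0, "wy": 0, "wz": 0.36, "gripper": 1}
    - {"dx": 0, "dy": 0, "dz": 0, "wx": 0, "wy": 0, "wz": 0.42, "gripper": 1}
    - {"dx": 0, "dy": 0, "dz": 0, "wx": 0, "wy": 0, "wz": 0.48, "gripper": 1}
    - {"dx": 0, "dy": 0, "dz": 0, "wx": 0, "wy": 0, "wz": 0.54, "gripper": 1}
    - {"dx": 0, "dy": 0, "dz": 0, "wx": 0, "wy": 0, "wz": 0.59, "gripper": 1}
    - {"dx": 0, "dy": 0, "dz": 0, "wx": 0, "wy": 0, "wz": 0.62, "gripper": 1}
    - {"dx": 0, "dy": 0, "dz": 0, "wx": 0, "wy": 0, "wz": 0.64, "gripper": 1}

```text
clock: 16.1
eef_pos: [0.5895, 0.2069, 0.2521]
ee_rot: [[0.972, 0.237, -0.0], [0.237, -0.972, -0.0], [-0.0, 0.0, -1.0]]
wrist_force: [0.7, 0.0, -3.2]
opening: 0.175
grip_force: 58.5
```

Emit:
servo_tool:
  commands:
    - {"dx": 0, "dy": 0, "dz": 0, "wx": 0, "wy": 0, "wz": 0, "gripper": 1}
    - {"dx": 0, "dy": 0, "dz": 0, "wx": 0, "wy": 0, "wz": 0, "gripper": 1}
    - {"dx": 0, "dy": 0, "dz": 0, "wx": 0, "wy": 0, "wz": 0, "gripper": 1}
    - {"dx": 0, "dy": 0, "dz": 0, "wx": 0, "wy": 0, "wz": 0, "gripper": 1}
    - {"dx": 0, "dy": 0, "dz": 0, "wx": 0, "wy": 0, "wz": 0, "gripper": 1}
    - {"dx": 0, "dy": 0, "dz": 0, "wx": 0, "wy": 0, "wz": 0, "gripper": 1}

```text
clock: 16.7
eef_pos: [0.5895, 0.2069, 0.2523]
ee_rot: [[0.971, 0.238, 0.0], [0.238, -0.971, 0.0], [0.0, -0.0, -1.0]]
wrist_force: [-0.3, 0.4, -3.4]
opening: 0.179
grip_force: 58.5
```

Run:
```python
from h import *
s=telemetry.get_state(); print(s["clock"],s["eef_pos"],s["torque"],s["joint_velocities"])
S=cam("side")
print([(np.round(d["position"],1),round(d["p"],2)) for d in finder.mark_of("tea_ball","side")],pix(S,[[.591,.2065,.177]]))
print([(np.round(d["position"],1),round(d["p"],2)) for d in finder.mark_of("switch_tip","side")])
cv2.imwrite("pics/end.png",cv2.resize(S["pixels"][90:300,220:400],None,fx=2.8,fy=2.8,interpolation=3)[:,:,::-1])
```

```text
16.7 [0.58954679 0.20687792 0.25230046] [ 0.00900858  0.05167644 -0.02897792] [-0.0014332   0.01440642  0.04040599  0.03739149  0.00650879  0.05046804]
[(array([279.9, 399.1]), 0.77), (array([285.4, 232.7]), 0.7), (array([187.2, 313.9]), 0.51)] [[187.43569332 314.86132518]]
[(array([244.1, 286.6]), 0.56)]
```

View pics/end.png

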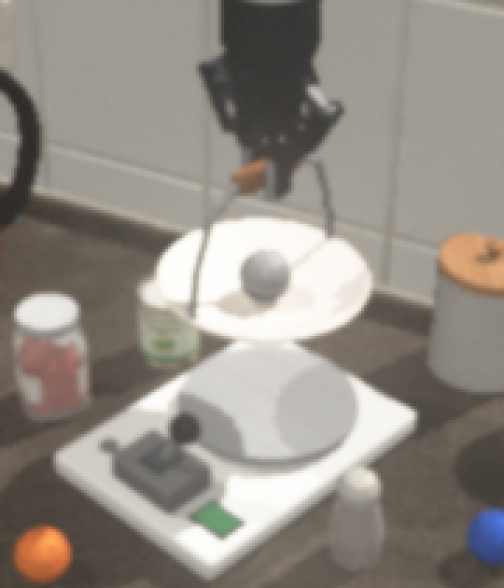

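The dish is held level over the scale with its arch turned a quarter turn. The ball is in the middle at side (187,314), where 187.4, 314.9 was expected. The switch is off at (244,287), and the tin, jar and shaker still stand where they were.

```bash
python3 -c "
from cell import workorder; print(workorder.sign_off())"
```

```text
the job is handed in; nothing more can be done
None
```

The job is done and handed in: the switch went off first, and the dish is now held level about 10 cm above the platform, turned a quarter turn, with the ball in the middle and the tin, salt shaker and jam jar untouched.

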